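# Clear the cleaning pin away and snap the weight onto the pressure cooker

## Robot

A 7-joint arm with a two-finger parallel gripper is mounted at the origin on a cart in front of the work surface, level with it; the furniture and walls round the work are solid. World frame = base frame: x ahead of the robot, y to its left, z up, the work surface at z = 0. Lengths are in m, angles in rad, forces in N, time in s.
With the tool pointing down it reaches from about 0.4 to 0.85 m from the base axis. Payload 10.4 kg.
Tool frame: the origin (TCP) lies at the very end of the fingers, on their centre line; the grasp point (between the pads) lies 19 mm behind it (r.pinch_z is the distance from the TCP to the grasp point, in m); z points along the fingers, y is the line along which they close (so a half turn about z gives the same grasp; the last joint's range is limited). The gripper opens to 87 mm and grips with 3 to 60 N. Pads are 19 mm wide; open, the fingers measure 117 mm over their backs; the gripper's body (75 mm by 190 mm) begins 51 mm behind the grasp point.
Start: joints at [1.189, 0.332, -0.065, 1.46, 0.022, 1.35, -0.088], TCP at [0.219, -0.585, 0.223] pointing down, gripper open.
Joint ranges: [-2.6, 2.6], [-0.5, 2.12], [-1.47, 1.34], [0.16, 2.42], [-1.27, 4.41], [0.06, 2.06], [-2.6, 2.6]. Speed limits (rad/s): [2.22, 2.22, 2.79, 2.79, 3.14, 3.14, 3.14].

## Interface

Orientations are given as a unit quaternion [x, y, z, w].
In Python, from bench import r, camera gives the robot as it stands. The module is installed in compiled form; this text tells all that it offers.
- The arm moves only by the shell command python3 -m pendant 'ROWS' [FORCE]. ROWS is JSON, a list of rows, each an object with "dp": the shift along the tool's x, y, z as a fraction of full scale, a list of three; "rotation": the turn, a rotation vector about the tool's x, y, z as a fraction of full scale, a list of three; "jaw": the opening, from 0 (shut) to 1 (fully open). A call has 1 to 8 rows; each row is the pose to reach, as a shift and turn from the pose commanded when the call began, along the tool's axes at that moment, turning the shorter way round; what a row does not reach only later rows make up. Full scale, the value 1, is 0.15 m for a shift and 2 pi rad for a turn. A row lasts 1/8 s, in which the tool goes at most 62.5 mm and 10.7 degrees, less where a joint would pass 70% of its speed; a pose out of reach is approached as far as the arm can. A call with a number of a shift or a turn outside -1 to 1 is refused whole. A call with a gripper value outside its range is refused whole. The fingers move at their own pace and stop on an object; FORCE is the grip in N (left out, the last holds). Time passes only in rows, so rows that repeat a pose let the fingers close. It gives the time, the measured TCP pose, the force, the opening and the grip force at its end, in the units of the state.
- r.read_state(): the state, without advancing time (a new reading comes with each control period).
- camera(name): name is "scene" or "top" or "wrist"; returns a dict with "image" (384x512x3 uint8, red, green, blue), "z_map" (384x512 float32, m along the optical axis (not along the pixel's ray), 0 where there is no reading), "mtx" (3x3 intrinsics, pixels), "T" (4x4, takes a point from camera to world coordinates). Camera axes: x right, y down, z forward; pixel columns grow to the right and rows downward; lengths in m; the calibration is good to about 2 mm. The wrist camera is an equidistant fisheye: a pixel r from the principal point sees the ray r / f radians off the axis. A picture is of the moment at which its call begins.
- r.close_job(): hands the job in; it is judged then, once.
The state is a dict: "time": time; "joint_positions": joint angles; "joint_vel": joint speeds; "joint_torque": joint torques, N m; "ee_pos": TCP position; "eef_rot": TCP orientation; "ft_force": force on the tool from outside, world axes, zero at the start; "torque": the same for the moment, N m; "width": finger opening in m; "grip_force": force on a finger pad.
Only numpy, scipy, OpenCV 4.12 (cv2) and the standard library are available. Lean on these libraries where they do the work, as an engineer would, in place of code of your own. Each camera call takes 0.05 s, during which the arm holds its last target. There are 200 camera calls.

## Task

The vent of the closed pressure cooker has just been cleared: take the cleaning pin out of the vent pipe and put it back fully down in its storage hole in the lid handle, then let go of it. Then set the pressure weight upright on the vent pipe and press it down until it clicks past the spring catches and sits fully home on its seat, leaving the other things where they stand. Do not let go of the weight: keep pressing it down firmly (about 15 N, no more than a hand would), and finish while still holding it pressed.

Things in the scene. Friction and masses are not known exactly. Their poses are not given: they have to be found in the camera images.
- cooker: Low steel pressure cooker, 189 mm across, lid closed, on the worktop, fixed; origin at the centre of its underside, z up. Flat lid top at height 102 mm. Long black double handle, 28 mm wide, points along the cooker's own -y and ends 220 mm from the centre (top at 108 mm). Black loop handle on the +y side reaches 128 mm from the centre, 66 mm high. Two other low lid fittings are not to be used.
- safety_plug (a point): Top of the dark rubber safety plug (22 mm across, 10 mm high) on the lid at x +36, y -12 mm in the cooker's frame; not to be used, nor is the pressure indicator (18 mm across, 7 mm high) at x -4, y -42 mm.
- vent: Vent pipe on its round seat, fixed to the lid at x -20, y +25 mm in the cooker's frame, the side away from the long handle. Origin: centre of the seat's flat top, 110 mm above the worktop. Seat: steel disc 32 mm across, 8 mm high. Pipe: upright, 13 mm across, 24 mm tall above the seat, open bore 8 mm wide, 24 mm deep.
- vent_seat (a point): Centre of the seat's top, where the weight's underside rests when home (same point as vent). Four small sprung catches stick out of the pipe between 3 and 17 mm above the seat, to 20 mm across at 10 mm above it, and give way inward.
- vent_top (a point): Centre of the mouth of the vent pipe, 24 mm above the seat.
- weight: Pressure weight: upright cylinder 34 mm in diameter, 44 mm tall, lower part steel, upper 17 mm black plastic with a rounded top; about 0.15 kg. Stands upright on the bare worktop left of the cooker. Origin at the centre of its underside, z up. Flared mouth 22 mm wide below, then a lip 16.4 mm wide 3 to 6 mm up, then a wider cavity to 27 mm. Grip it across its sides, 25 to 35 mm up.
- weight_top (a point): Centre of the weight's top. Behaviour: lowered on the pipe, the weight meets the catches when its underside is about 13 mm above the seat; the push needed rises to some 10 to 18 N, drops suddenly with the underside 10 to 8 mm above the seat, and from about 4 mm the catches snap out over the lip, draw the weight down and hold it. The seat itself is rigid.
- pin: Vent-cleaning pin, 25 g: steel wire 4.5 mm thick with a rounded end, 22 mm long, below a steel collar (13 mm across, 3 mm thick) and an upright round black grip 12 mm in diameter, 27 mm tall. Origin: centre of the collar's underside, z up (grip top at +30 mm, wire tip at -22 mm). Starts upright, wire in the vent pipe's bore, collar resting on the pipe's mouth.
- pin_hole (a point): Mouth of the pin's storage hole: round upright hole 9 mm in diameter, 28 mm deep, in the top of the long handle, 155 mm from the cooker's centre along its -y, with a 22 mm square steel plate round it; 110 mm above the worktop. The pin is home when its collar rests on this plate.
- chrome_shaker: Bystander: chrome salt shaker, 38 mm across, 62 mm tall, left of the cooker; origin at the centre of its underside.
- glass_shaker: Bystander: glass shaker with a metal top, 44 mm across, 90 mm tall, behind the cooker to the right; origin at the centre of its underside.
- jam_jar: Bystander: jam jar, 62 mm across, 86 mm tall, behind the cooker; origin at the centre of its underside.

How it is judged:
On the way, in this order (a step that is already met when the one before it is completed fails the run):
1. the cleaning pin stands fully down in its hole in the lid handle, let go (horizontal distance between pin and pin_hole below 0.005 m and z of pin in the frame of vent below 0.004 m and angle between pin's own z axis and vertical below 0.15 rad and contact force between the fingers and pin below 0.1 N), for 0.2 s.
2. the weight has clicked onto the vent pipe and is home on its seat (horizontal distance between weight and vent_seat below 0.004 m and z of weight in the frame of vent below 0.002 m and angle between weight's own z axis and vertical below 0.12 rad), for 0.2 s.
At the end, for the whole second after the job is handed in: Pin upright in its handle hole (within 5 mm of centre, collar within 4 mm of the plate); weight on the vent, underside within 2 mm of the seat, centred within 4 mm, upright within 7 degrees, at rest, and the gripper still holding and pressing it onto the seat with 7 to 45 N through the last second (all of step 2 and horizontal distance between pin and pin_hole below 0.005 m and z of pin in the frame of vent below 0.004 m and angle between pin's own z axis and vertical below 0.15 rad and contact force between the fingers and weight above 5 N and contact force between weight and vent between 7 and 45 N and linear speed of weight below 0.01 m/s); the arm keeps its last pose, push and grip.
It fails at once if a bystander is moved by more than 30 mm (distance of any of chrome_shaker, glass_shaker, jam_jar from where it was at the start of the episode above 0.03 m).
It fails at once if the weight is rammed onto the vent with more than 70 N (contact force between weight and vent above 70 N).
It also fails if it takes over 54 s, if anything falls off the work surface, if the arm or the gripper's body presses on something with over 40 N, if the wrist force passes 120 N, or if a joint passes its speed limit or range.

## Working session

There is one attempt and no reset: what is moved stays moved. The work goes in short steps, Python scripts to look and compute and a shell command to move; the robot and the scene stay as the last step left them, time stands still between calls to the robot, and variables do not carry over. Pictures are saved under pics/ and viewed, at most 10 in all, crops included, and the job is handed in when it is done.

```bash
mkdir -p pics; python3 - <<'E'
from bench import r,camera
import cv2,numpy as np
s=r.read_state(); print({k:np.round(v,4).tolist() for k,v in s.items()}, r.pinch_z)
for n in("top","scene"):
    c=camera(n); cv2.imwrite(f"pics/{n}0.png",cv2.cvtColor(c["image"],cv2.COLOR_RGB2BGR)); np.savez(f"{n}0.npz",**c)
    print(n,c["mtx"].round(1).tolist(),c["T"].round(3).tolist())
E
```

```text
{'time': 0.0, 'joint_positions': [1.1894, 0.3329, -0.0647, 1.4609, 0.0216, 1.3499, -0.0885], 'joint_vel': [0.0007, 0.0008, -0.0008, 0.0009, -0.0021, -0.0002, 0.0011], 'joint_torque': [-0.001, -62.3246, 0.0241, -38.9891, -0.0615, 0.0398, 0.0002], 'ee_pos': [0.2193, -0.5849, 0.2217], 'eef_rot': [0.984, 0.1784, -0.0002, -0.0007], 'ft_force': [0.1646, 0.1702, 0.0018], 'torque': [0.0003, -0.0226, -0.0167], 'grip_force': 0.0, 'width': 0.087} 0.0187
top [[405.5, 0.0, 253.4], [0.0, 405.5, 191.2], [0.0, 0.0, 1.0]] [[-0.001, -0.994, 0.105, 0.434], [-1.0, 0.002, 0.009, 0.11], [-0.009, -0.105, -0.994, 0.934], [0.0, 0.0, 0.0, 1.0]]
scene [[405.0, 0.0, 259.0], [0.0, 405.0, 189.9], [0.0, 0.0, 1.0]] [[-0.436, -0.498, 0.75, -0.163], [-0.9, 0.223, -0.375, 0.479], [0.019, -0.838, -0.545, 0.626], [0.0, 0.0, 0.0, 1.0]]
```

View pics/top0.png

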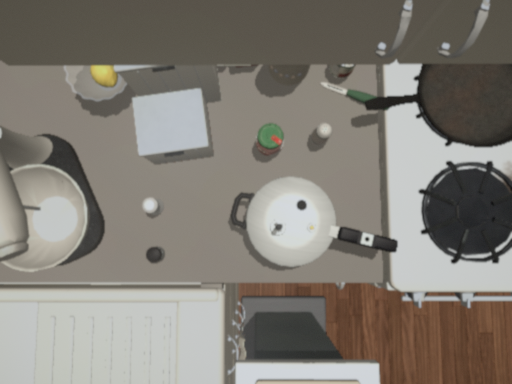

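View pics/scene0.png

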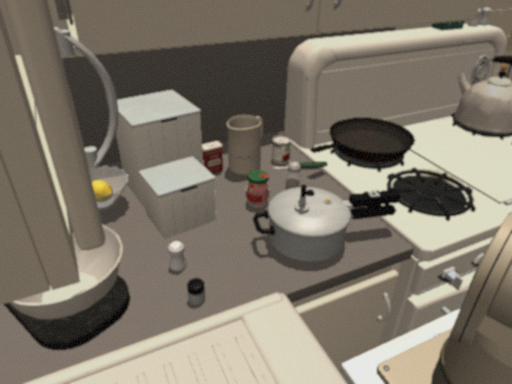

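The top view shows the cooker at about (291,222) with its handle to the right and the plate near (367,240). The pin is near (278,228), the weight at (154,255) and the chrome shaker at (150,205). The scene view shows the pin at about (305,198) and the weight at (196,290). Next I'll enlarge both.

```bash
cat > h.py <<'E'
import numpy as np,cv2
def ray(c,u,v):
    d=np.linalg.inv(c["mtx"])@[u,v,1]; return c["T"][:3,3],c["T"][:3,:3]@d
def onz(c,u,v,z):
    o,d=ray(c,u,v); return o+d*(z-o[2])/d[2]
def dep(c,u,v):
    o,d=ray(c,u,v); return o+d*c["z_map"][int(round(v)),int(round(u))]
def tri(a,b):
    (o,d),(p,e)=a,b; d=d/np.linalg.norm(d);e=e/np.linalg.norm(e)
    t=np.linalg.lstsq(np.c_[d,-e],p-o,rcond=None)[0]; x,y=o+d*t[0],p+e*t[1]
    return (x+y)/2,np.linalg.norm(x-y)
def fray(c,u,v):
    K=c["mtx"];x,y=(u-K[0,2])/K[0,0],(v-K[1,2])/K[1,1];t=np.hypot(x,y)
    d=np.array([x/t*np.sin(t),y/t*np.sin(t),np.cos(t)]) if t>1e-9 else np.array([0,0,1.])
    return c["T"][:3,3],c["T"][:3,:3]@d
E
python3 - <<'E'
from h import *
t=np.load("top0.npz");s=np.load("scene0.npz")
f=lambda c,x,y,w,h,k:cv2.cvtColor(cv2.resize(c["image"][y:y+h,x:x+w],None,fx=k,fy=k,interpolation=cv2.INTER_CUBIC),cv2.COLOR_RGB2BGR)
A=f(t,225,170,180,104,4); B=f(s,250,175,180,46*1,4)
cv2.imwrite("pics/z1.png",np.vstack([A,B]))
for u,v in[(291,222),(290,200),(320,215),(278,228),(277,232),(367,240),(345,235),(154,255),(150,205),(311,227),(301,205)]: print(u,v,dep(t,u,v).round(4))
z=t["z_map"]; 
# lid: fit circle over points of height .09-.106
v,u=np.mgrid[170:275,225:400];P=np.array([dep(t,a,b) for a,b in zip(u.ravel(),v.ravel())])
m=(P[:,2]>.07)
g=P[:,2].reshape(u.shape)
M=((g>.085)*255).astype(np.uint8)
for c in cv2.findContours(M,0,1)[0]:
    if cv2.contourArea(c)>500:
        print(cv2.boundingRect(c),cv2.minEnclosingCircle(c))
E
```

```text
291 222 [0.4586 0.0406 0.1022]
290 200 [0.5035 0.0424 0.1057]
320 215 [ 0.473  -0.0195  0.0983]
278 228 [0.4455 0.0704 0.1637]
277 232 [0.4382 0.0698 0.1122]
367 240 [ 0.4218 -0.1147  0.0972]
345 235 [ 0.4321 -0.0679  0.1074]
154 255 [0.3892 0.3341 0.0458]
150 205 [0.4969 0.3414 0.0616]
311 227 [0.4483 0.0005 0.1071]
301 205 [0.4929 0.0205 0.1095]
(21, 7, 152, 90) ((97.5, 58.0), 77.01470947265625)
```

View pics/z1.png

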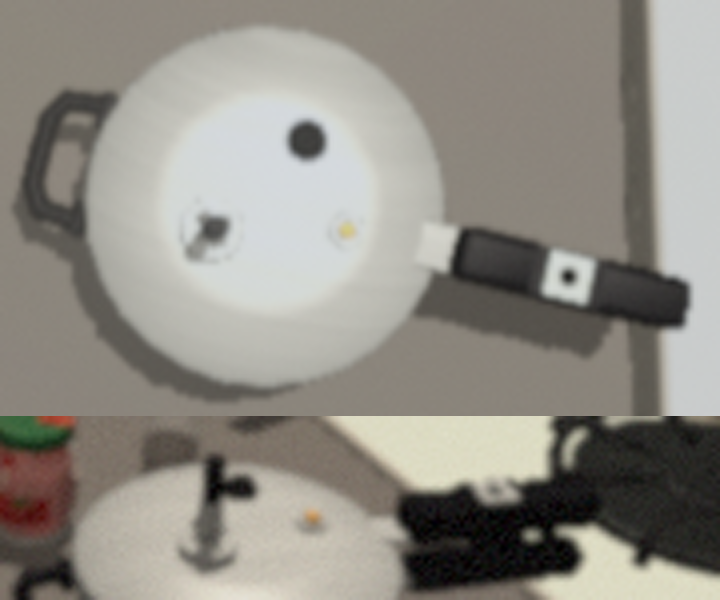

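The zoom shows the hole at about (366.6,238.9) and the pin grip top at about (278,226.5) in the top view. In the scene view the pin grip top is at about (303.3,186) and the plate at (374,194). I'll triangulate these.

```bash
python3 - <<'E'
from h import *
t=np.load("top0.npz");s=np.load("scene0.npz")
def blob(c,x0,y0,x1,y1,lo,hi):
    g=cv2.cvtColor(c["image"],cv2.COLOR_RGB2GRAY)[y0:y1,x0:x1]
    m=((g>=lo)&(g<=hi)).astype(np.uint8); n,_,st,ce=cv2.connectedComponentsWithStats(m)
    return [((ce[i]+[x0,y0]).round(2).tolist(),(st[i]+[x0,y0,0,0,0]).tolist()) for i in range(1,n) if st[i][4]>2]
print("pin top",blob(t,266,215,292,240,0,110))
print("hole",blob(t,359,231,376,247,0,90),"plate",blob(t,359,231,376,248,150,255))
print("weight top",blob(t,140,242,170,268,0,60))
print("plug",blob(t,294,198,310,214,0,110))
print("scene pin",blob(s,298,182,312,215,0,80))
print("scene plate",blob(s,360,185,390,205,110,255))
print("scene weight",blob(s,182,272,210,310,0,60))
hole=(366.6,239.0)
print("hole z.11",onz(t,*hole,.11), tri(ray(t,*hole),ray(s,374,193.8)))
print("pin z.164",onz(t,277.9,226.6,.164),tri(ray(t,277.9,226.6),ray(s,303.2,185.7)))
print("weight",onz(t,154,255,.044))
print("plug",onz(t,301.2,204.7,.112))
for P in [(.4455,.0704,.164)]:
  for c in (t,s):
    q=c["T"][:3,:3].T@(np.array(P)-c["T"][:3,3]);print(c["mtx"]@(q/q[2]))
# seat/lid circle by depth
E
```

```text
pin top [([277.92, 226.92], [276, 225, 5, 5, 24])]
hole [([360.78, 240.0], [359, 231, 10, 16, 41]), ([374.18, 241.68], [372, 235, 4, 12, 28]), ([366.5, 238.5], [366, 238, 2, 2, 4])] plate [([366.73, 238.42], [361, 232, 13, 14, 122])]
weight top [([153.0, 255.63], [147, 249, 14, 12, 60]), ([155.0, 248.0], [154, 248, 3, 1, 3])]
plug [([301.33, 204.56], [298, 201, 8, 8, 57])]
scene pin [([304.85, 191.21], [301, 185, 11, 13, 81]), ([301.67, 204.67], [301, 204, 2, 2, 3])]
scene plate [([372.77, 189.2], [360, 185, 28, 12, 246])]
scene weight [([195.56, 286.62], [188, 279, 16, 16, 226])]
hole z.11 [ 0.42400221 -0.11055072  0.11      ] (array([ 0.42324565, -0.1117462 ,  0.10943772]), np.float64(0.002511141220848023))
pin z.164 [0.44815846 0.07056902 0.164     ] (array([0.44768407, 0.06990451, 0.16497113]), np.float64(0.001694344201268917))
weight [0.38908132 0.33451253 0.044     ]
plug [0.49332641 0.02031134 0.112     ]
[278.00000979 228.01059718   1.        ]
[303.09534627 186.61910432   1.        ]
```

Each measurement agrees with the text: hole–vent distance 182.6 mm against 181, pin top at z 0.165, plate at 0.109, and the plug where the cooker frame puts it. The cooker's yaw is about -13.9°. I start moving towards the pin, turning the tool so that tool x is world +y and tool y is world +x.

```bash
python3 -m pendant '[{"dp":[0.3,-0.1,0],"rotation":[0,0,-0.03],"jaw":1},{"dp":[0.6,-0.25,0],"rotation":[0,0,-0.06],"jaw":1},{"dp":[0.86,-0.39,0],"rotation":[0,0,-0.09],"jaw":1},{"dp":[0.86,-0.39,0],"rotation":[0,0,-0.12],"jaw":1},{"dp":[0.86,-0.39,0],"rotation":[0,0,-0.15],"jaw":1},{"dp":[0.86,-0.39,0],"rotation":[0,0,-0.18],"jaw":1},{"dp":[0.86,-0.39,0],"rotation":[0,0,-0.193],"jaw":1},{"dp":[0.86,-0.39,0],"rotation":[0,0,-0.193],"jaw":1}]'
```

```text
time: 1.1
ee_pos: [0.3195, -0.485, 0.2222]
eef_rot: [0.707, 0.707, 0.0, -0.0]
ft_force: [-0.3, -0.5, 1.0]
width: 0.0868
grip_force: 0.0
```

```bash
python3 -m pendant '[{"dp":[0.35,0.25,0],"rotation":[0,0,0],"jaw":1},{"dp":[0.7,0.5,0],"rotation":[0,0,0],"jaw":1},{"dp":[1,0.6,0],"rotation":[0,0,0],"jaw":1}]' | head -2; python3 -m pendant '[{"dp":[0.35,0.1,0],"rotation":[0,0,0],"jaw":1},{"dp":[0.7,0.2,0],"rotation":[0,0,0],"jaw":1},{"dp":[1,0.26,0],"rotation":[0,0,0],"jaw":1}]' | head -2
python3 -m pendant '[{"dp":[0.35,0,0],"rotation":[0,0,0],"jaw":1},{"dp":[0.5,0,0],"rotation":[0,0,0],"jaw":1},{"dp":[0.5,0,0],"rotation":[0,0,0],"jaw":1},{"dp":[0.5,0,0],"rotation":[0,0,0],"jaw":1}]'
python3 - <<'E'
from bench import camera
import cv2,numpy as np
c=camera("wrist");np.savez("w1.npz",**c);cv2.imwrite("pics/w1.png",cv2.cvtColor(c["image"],cv2.COLOR_RGB2BGR));print(c["mtx"].round(1).tolist(),c["T"].round(3).tolist())
E
```

```text
time: 1.48
ee_pos: [0.4113, -0.3326, 0.2224]
time: 1.85
ee_pos: [0.4489, -0.1828, 0.2226]
time: 2.35
ee_pos: [0.4484, -0.1111, 0.2225]
eef_rot: [0.708, 0.707, -0.0, 0.0]
ft_force: [-0.1, -0.5, -0.9]
width: 0.0871
grip_force: 0.0
[[297.3, 0.0, 254.6], [0.0, 297.3, 187.4], [0.0, 0.0, 1.0]] [[1.0, -0.001, -0.001, 0.449], [-0.001, -0.97, -0.244, -0.044], [-0.0, 0.244, -0.97, 0.384], [0.0, 0.0, 0.0, 1.0]]
```

View pics/w1.png

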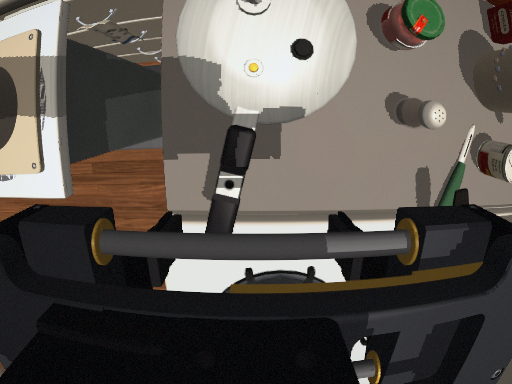

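The wrist view shows the hole at (229,184), the indicator at (254,68), the plug at (302,49) and the seat edge at the top. Next I move near the pin for a second view.

```bash
python3 -m pendant '[{"dp":[0.35,0,0],"rotation":[0,0,0],"jaw":1},{"dp":[0.7,0,0],"rotation":[0,0,0],"jaw":1},{"dp":[0.7,0,0],"rotation":[0,0,0],"jaw":1},{"dp":[0.7,0,0],"rotation":[0,0,0],"jaw":1}]'
python3 - <<'E'
from bench import camera
from h import *
c=camera("wrist");np.savez("w2.npz",**c);cv2.imwrite("pics/w2.png",cv2.cvtColor(c["image"],cv2.COLOR_RGB2BGR)[0:300])
w=dict(np.load("w1.npz"))
im=cv2.cvtColor(w["image"],cv2.COLOR_RGB2GRAY)[174:196,219:241]; m=(im<90).astype(np.uint8);n,_,st,ce=cv2.connectedComponentsWithStats(m);print([(s[4],x+[219,174]) for s,x in zip(st[1:],ce[1:])])
o,d=fray(w,229,184); print("hole",o+d*(.11-o[2])/d[2])
t=np.load("top0.npz"); print(tri((o,d),ray(t,366.6,238.7)))
E
```

```text
time: 2.9
ee_pos: [0.4485, -0.0064, 0.2224]
eef_rot: [0.707, 0.707, -0.0, 0.0]
ft_force: [0.4, -0.2, -0.6]
width: 0.0872
grip_force: 0.0
[(np.int32(1), array([219., 174.])), (np.int32(8), array([237.375, 174.125])), (np.int32(73), array([228.73972603, 183.95890411])), (np.int32(1), array([240., 187.])), (np.int32(7), array([239.71428571, 192.71428571])), (np.int32(6), array([220.66666667, 194.83333333]))]
hole [ 0.42423458 -0.10993736  0.11      ]
(array([ 0.42475647, -0.10854884,  0.11672208]), np.float64(0.00045673359323481714))
```

View pics/w2.png

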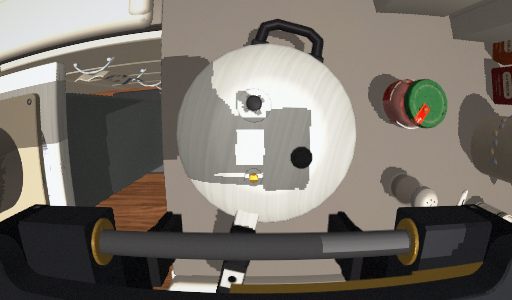

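The pin grip top is at (254,103), with the seat ring just around it.

```bash
python3 - <<'E'
from h import *
w=dict(np.load("w2.npz"));t=np.load("top0.npz")
im=cv2.cvtColor(w["image"],cv2.COLOR_RGB2GRAY)[85:122,235:275]
n,l,st,ce=cv2.connectedComponentsWithStats((im<75).astype(np.uint8));i=1+st[1:,4].argmax();p=ce[i]+[235,85];print(st[i],p)
o,d=fray(w,*p);print(o+d*(.162-o[2])/d[2],tri((o,d),ray(t,277.9,226.7)))
E
```

```text
[ 11  11  16  15 171] [253.25146199 102.57309942]
[0.44781789 0.06904767 0.162     ] (array([0.44800423, 0.06967031, 0.14758577]), np.float64(0.0005295408361402788))
```

```bash
python3 -m pendant '[{"dp":[0.3,0,0],"rotation":[0,0,0],"jaw":1},{"dp":[0.507,-0.003,0.1],"rotation":[0,0,0],"jaw":1},{"dp":[0.507,-0.003,0.35],"rotation":[0,0,0],"jaw":1},{"dp":[0.507,-0.003,0.5],"rotation":[0,0,0],"jaw":1},{"dp":[0.507,-0.003,0.546],"rotation":[0,0,0],"jaw":1},{"dp":[0.507,-0.003,0.546],"rotation":[0,0,0],"jaw":0.5},{"dp":[0.507,-0.003,0.546],"rotation":[0,0,0],"jaw":0.25}]' 10
python3 - <<'E'
from bench import camera
from h import *
c=camera("wrist");cv2.imwrite("pics/w3.png",cv2.cvtColor(c["image"],cv2.COLOR_RGB2BGR)[60:300,100:420])
E
```

```text
time: 3.82
ee_pos: [0.4486, 0.0707, 0.1416]
eef_rot: [0.707, 0.707, 0.0, 0.001]
ft_force: [-0.0, -0.2, -0.3]
width: 0.0742
grip_force: 0.0
```

View pics/w3.png

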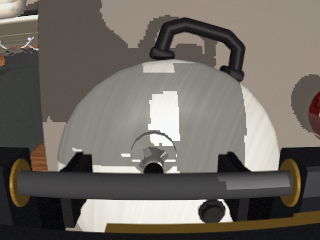

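The pin is between the open fingers at about (153,170), centred near the finger line, so I close the jaws.

```bash
python3 -m pendant '[{"dp":[0,0,0],"rotation":[0,0,0],"jaw":0.1},{"dp":[0,0,0],"rotation":[0,0,0],"jaw":0.1},{"dp":[0,0,0],"rotation":[0,0,0],"jaw":0},{"dp":[0,0,0],"rotation":[0,0,0],"jaw":0},{"dp":[0,0,0],"rotation":[0,0,0],"jaw":0},{"dp":[0,0,0],"rotation":[0,0,0],"jaw":0},{"dp":[0,0,0],"rotation":[0,0,0],"jaw":0},{"dp":[0,0,0],"rotation":[0,0,0],"jaw":0}]' 10
```

```text
time: 4.88
ee_pos: [0.4479, 0.071, 0.1406]
eef_rot: [0.707, 0.707, -0.0, 0.0]
ft_force: [0.0, 0.6, 0.5]
width: 0.0111
grip_force: 10.0
```

```bash
python3 -m pendant '[{"dp":[0,0,-0.1],"rotation":[0,0,0],"jaw":0},{"dp":[0,0,-0.25],"rotation":[0,0,0],"jaw":0},{"dp":[0,0,-0.4],"rotation":[0,0,0],"jaw":0},{"dp":[-0.2,0,-0.4],"rotation":[0,0,0],"jaw":0},{"dp":[-0.5,-0.08,-0.4],"rotation":[0,0,0],"jaw":0},{"dp":[-0.8,-0.16,-0.4],"rotation":[0,0,0],"jaw":0},{"dp":[-1,-0.16,-0.4],"rotation":[0,0,0],"jaw":0},{"dp":[-1,-0.16,-0.4],"rotation":[0,0,0],"jaw":0}]'
python3 -m pendant '[{"dp":[-0.1,0,0],"rotation":[0,0,0],"jaw":0},{"dp":[-0.2,0,0.1],"rotation":[0,0,0],"jaw":0},{"dp":[-0.2,0,0.17],"rotation":[0,0,0],"jaw":0},{"dp":[-0.2,0,0.17],"rotation":[0,0,0],"jaw":0}]'
python3 - <<'E'
from bench import camera,r
from h import *
s=r.read_state();print(s["ee_pos"],s["width"],s["grip_force"])
t=camera("top");s=camera("scene");w=camera("wrist")
np.savez("t4.npz",**t);np.savez("s4.npz",**s);np.savez("w4.npz",**w)
f=lambda c,x,y,a,b,k:cv2.cvtColor(cv2.resize(c["image"][y:y+b,x:x+a],None,fx=k,fy=k,interpolation=cv2.INTER_CUBIC),cv2.COLOR_RGB2BGR)
cv2.imwrite("pics/c4.png",np.hstack([f(s,340,155,66,65,6),f(w,195,140,66,65,6)]))
E
```

```text
time: 5.88
ee_pos: [0.424, -0.0811, 0.2016]
eef_rot: [0.708, 0.706, 0.0, 0.0]
ft_force: [0.3, -0.1, -0.5]
width: 0.0117
grip_force: 10.0
time: 6.38
ee_pos: [0.4233, -0.1084, 0.1738]
eef_rot: [0.707, 0.708, -0.0, -0.001]
ft_force: [-0.3, -0.5, 0.4]
width: 0.0116
grip_force: 10.0
[ 0.42331625 -0.108402    0.17383887] 0.011602711292625351 9.99960494460538
```

View pics/c4.png

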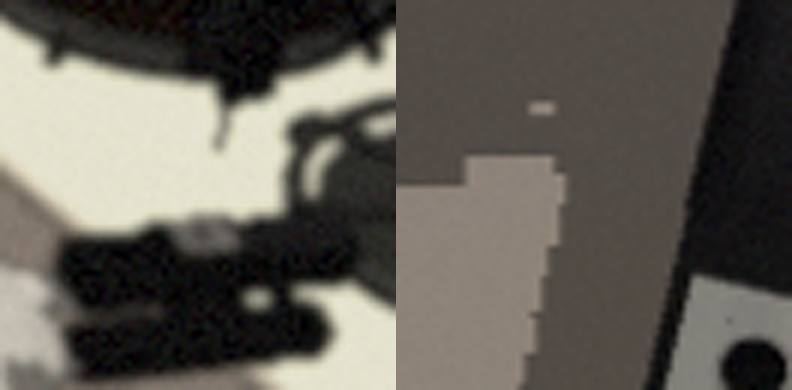

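In the scene view the pin hangs with its collar at about (380,170) and its tip at (376.5,180). The tilt looks odd, so I compare it with a projected vertical.

```bash
python3 - <<'E'
from h import *
s=np.load("s4.npz")
def pr(P):
    q=s["T"][:3,:3].T@(np.array(P)-s["T"][:3,3]);return (s["mtx"]@(q/q[2]))[:2].round(1)
for y in(-.108,-.110):
  for z in(.172,.150,.11): print(y,z,pr((.4235,y,z)))
print(pr((.4335,-.11,.15)),pr((.4235,-.12,.15)))
# dark silhouette per row
g=cv2.cvtColor(s["image"],cv2.COLOR_RGB2GRAY)
for v in range(165,183): 
    u=np.arange(366,391)[g[v,366:391]<140]; print(v,u.min() if len(u) else 0,u.max() if len(u) else 0)
x,y=1,1
w=np.load("w4.npz");im=cv2.cvtColor(w["image"],cv2.COLOR_RGB2GRAY)[190:212,309-0-0-0 if 0 else 239:262]
n,l,st,ce=cv2.connectedComponentsWithStats((im<60).astype(np.uint8));print(st,ce)
E
```

```text
-0.108 0.172 [376.9 170.9]
-0.108 0.15 [375.2 179.3]
-0.108 0.11 [372.1 193.9]
-0.11 0.172 [377.6 170.7]
-0.11 0.15 [375.9 179.1]
-0.11 0.11 [372.8 193.7]
[373. 177.] [379.3 178.1]
165 366 390
166 366 390
167 366 389
168 371 386
169 375 385
170 376 385
171 376 383
172 377 379
173 377 378
174 390 390
175 388 390
176 388 390
177 388 390
178 388 390
179 388 390
180 389 390
181 388 390
182 388 390
[[  0   0  23  22 379]
 [  0   0   4  16  38]
 [ 10   7  11  10  89]] [[11.02638522 10.80474934]
 [ 1.05263158  5.76315789]
 [15.13483146 11.2247191 ]]
```

```bash
python3 - <<'E'
from h import *
w=dict(np.load("w4.npz"));o,d=fray(w,254.13,201.22);print(w["T"][:3,3],o+d*(.11-o[2])/d[2])
o,d=fray(w,254.13,201.22)
s=np.load("s4.npz");g=cv2.cvtColor(s["image"],cv2.COLOR_RGB2GRAY).astype(float)
for v in range(172,182):
    k=np.clip(205-g[v,370:384],0,None);print(v,(k*np.arange(370,384)).sum()/max(k.sum(),1),k.sum())
for v in range(190,198): print(v,g[v,364:384].astype(int))
E
```

```text
[ 0.42429901 -0.04167438  0.33679954] [ 0.42391069 -0.10998642  0.11      ]
172 378.5 522.0
173 377.48837209302326 215.0
174 377.0243902439024 123.0
175 377.03508771929825 114.0
176 376.8807339449541 109.0
177 376.4141414141414 99.0
178 376.0642201834862 109.0
179 376.025 80.0
180 376.0 11.0
181 0.0 0.0
190 [221 215 215 212 216 216 208 195 178 172 176 173 173 174 192 206 208 189
 174 164]
191 [189 169 167 168 171 178 173 151 134 123 127 124 121 116 135 158 157 135
 108  93]
192 [133 106  95 103 118 121 124 115  98  90  94 102  98  89  83  91  83  73
  50  29]
193 [73 44 37 49 71 93 98 96 83 76 82 95 98 93 79 59 44 33 22 23]
194 [ 22  11  12  24  52  73  91  95  82  77  79  90 100 102  92  70  38  33
  32  29]
195 [14 22 11  8 32 62 81 86 91 83 86 93 94 97 88 72 44 31 21 24]
196 [19 14  6 17 20 39 63 76 76 76 75 70 74 77 65 55 34 27 28 21]
197 [ 6 14 13 17 12 21 34 45 51 49 54 50 37 41 36 30 15 14 12 23]
```

The wire lines up with the hole to under 0.5 px, and the hole at (0.4239,-0.110) is confirmed from close by. Now I lower the pin.

```bash
python3 -m pendant '[{"dp":[0,0.001,0.12],"rotation":[0,0,0],"jaw":0},{"dp":[0,0.001,0.2],"rotation":[0,0,0],"jaw":0},{"dp":[0,0.001,0.25],"rotation":[0,0,0],"jaw":0},{"dp":[0,0.001,0.28],"rotation":[0,0,0],"jaw":0},{"dp":[0,0.001,0.31],"rotation":[0,0,0],"jaw":0},{"dp":[0,0.001,0.34],"rotation":[0,0,0],"jaw":0},{"dp":[0,0.001,0.36],"rotation":[0,0,0],"jaw":0},{"dp":[0,0.001,0.36],"rotation":[0,0,0],"jaw":0}]'
```

```text
time: 7.52
ee_pos: [0.4241, -0.109, 0.121]
eef_rot: [0.707, 0.707, -0.0, -0.0]
ft_force: [-0.1, 0.5, -0.3]
width: 0.0117
grip_force: 10.0
```

```bash
python3 -m pendant '[{"dp":[0,0,0.01],"rotation":[0,0,0],"jaw":0},{"dp":[0,0,0.02],"rotation":[0,0,0],"jaw":0},{"dp":[0,0,0.025],"rotation":[0,0,0],"jaw":0},{"dp":[0,0,0.025],"rotation":[0,0,0],"jaw":0}]'; python3 -m pendant '[{"dp":[0,0,0],"rotation":[0,0,0],"jaw":0.3},{"dp":[0,0,0],"rotation":[0,0,0],"jaw":0.6},{"dp":[0,0,0],"rotation":[0,0,0],"jaw":0.6},{"dp":[0,0,-0.15],"rotation":[0,0,0],"jaw":0.6},{"dp":[0,0,-0.35],"rotation":[0,0,0],"jaw":0.6},{"dp":[0.3,0,-0.5],"rotation":[0,0,0],"jaw":1},{"dp":[0.3,0,-0.5],"rotation":[0,0,0],"jaw":1}]'
python3 - <<'E'
from bench import camera
from h import *
s=camera("scene");w=camera("wrist");np.savez("s5.npz",**s);np.savez("w5.npz",**w)
f=lambda c,x,y,a,b,k:cv2.cvtColor(cv2.resize(c["image"][y:y+b,x:x+a],None,fx=k,fy=k,interpolation=cv2.INTER_CUBIC),cv2.COLOR_RGB2BGR)
cv2.imwrite("pics/c5.png",np.hstack([f(s,340,155,66,65,6),f(w,205,170,66,65,6)]))
E
```

```text
time: 8.02
ee_pos: [0.4242, -0.109, 0.1174]
eef_rot: [0.707, 0.707, -0.0, 0.0]
ft_force: [0.5, 0.6, -0.7]
width: 0.0116
grip_force: 10.0
time: 8.9
ee_pos: [0.4254, -0.0614, 0.1942]
eef_rot: [0.705, 0.709, 0.001, 0.002]
ft_force: [-0.1, -1.0, -1.2]
width: 0.0646
grip_force: 0.0
```

View pics/c5.png

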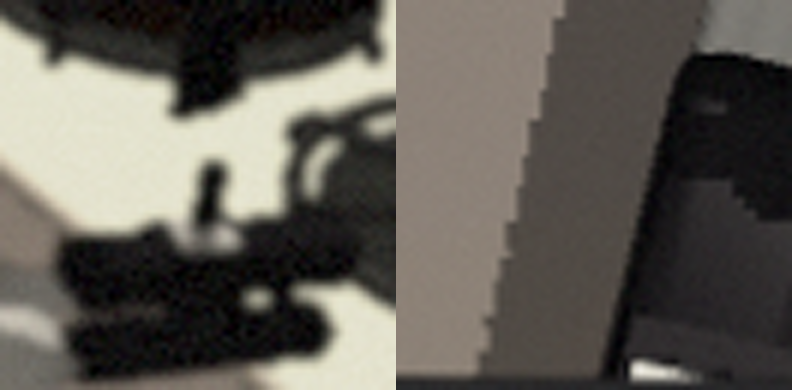

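The pin stands upright in the handle plate, with its top at scene pixel (375.5,182), which is about z 0.14, so it is home. Next I go to the weight.

```bash
python3 -m pendant '[{"dp":[0.3,-0.1,0],"rotation":[0,0,0],"jaw":1},{"dp":[0.65,-0.2,0],"rotation":[0,0,0],"jaw":1},{"dp":[1,-0.24,0],"rotation":[0,0,0],"jaw":1}]'|head -2; python3 -m pendant '[{"dp":[0.35,0,0],"rotation":[0,0,0],"jaw":1},{"dp":[0.7,0,0],"rotation":[0,0,0],"jaw":1},{"dp":[1,0,0],"rotation":[0,0,0],"jaw":1},{"dp":[1,0,0],"rotation":[0,0,0],"jaw":1},{"dp":[1,0,0],"rotation":[0,0,0],"jaw":1}]'
python3 - <<'E'
from bench import camera
from h import *
w=camera("wrist");np.savez("w6.npz",**w);t=np.load("top0.npz")
q=w["T"][:3,:3].T@(np.array([.389,.334,.044])-w["T"][:3,3]);th=np.arctan2(np.hypot(q[0],q[1]),q[2]);k=297.3*th/np.hypot(q[0],q[1]);print("expect",254.6+q[0]*k,187.4+q[1]*k)
cv2.imwrite("pics/w6.png",cv2.cvtColor(w["image"],cv2.COLOR_RGB2BGR)[0:300])
E
```

```text
time: 9.38
ee_pos: [0.3873, 0.0862, 0.1918]
time: 10.0
ee_pos: [0.3881, 0.2347, 0.1917]
eef_rot: [0.707, 0.707, -0.001, -0.0]
ft_force: [-0.3, -0.5, 0.1]
width: 0.0871
grip_force: 0.0
expect 255.42569343370988 82.9145593807976
```

View pics/w6.png

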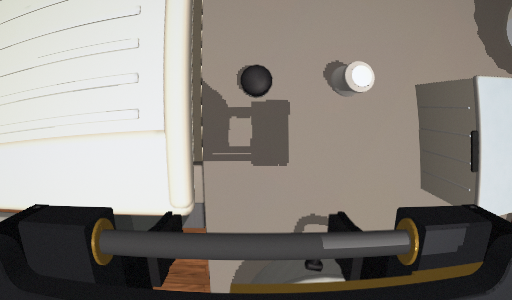

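The wrist view shows the weight at (256,80) and the chrome shaker at (358,77). The worktop edge with its white rim is at column 200 or so, so I check its height before the finger goes there.

```bash
python3 - <<'E'
from h import *
w=dict(np.load("w6.npz"));t=np.load("top0.npz");s=np.load("scene0.npz")
im=cv2.cvtColor(w["image"],cv2.COLOR_RGB2GRAY)[60:102,236:278]
n,l,st,ce=cv2.connectedComponentsWithStats((im<60).astype(np.uint8));i=1+st[1:,4].argmax();p=ce[i]+[236,60];print(st[i],p)
p[1]-=0
o,d=fray(w,*p);
for z in(.03,.036,.044):print(z,o+d*(z-o[2])/d[2])
g=cv2.cvtColor(t["image"],cv2.COLOR_RGB2GRAY)[243:268,141:168].astype(int);m=(g<75).astype(np.uint8);n,_,st,ce=cv2.connectedComponentsWithStats(m);i=1+st[1:,4].argmax();pt=ce[i]+[141,243];print(st[i],pt,onz(t,*pt,.036))
print("wrist+top",tri((o,d),ray(t,*pt)),"scene+top",tri(ray(s,195.6,284),ray(t,*pt)))
for u in(154,):
  for v in range(262,300,3): print(v,dep(t,u,v).round(3))
E
```

```text
[  4   5  32  32 655] [255.11603053  79.72977099]
0.03 [0.38867687 0.33897756 0.03      ]
0.036 [0.38867716 0.33828238 0.036     ]
0.044 [0.38867755 0.33735546 0.044     ]
[  6   5  15  14 167] [153.8502994  254.61676647] [0.38950793 0.33688169 0.036     ]
wrist+top (array([0.38881817, 0.33960902, 0.02500055]), np.float64(0.0003014955277561752)) scene+top (array([0.38983079, 0.33570047, 0.04121199]), np.float64(0.00029396346255229974))
262 [0.374 0.335 0.041]
265 [ 0.364  0.345 -0.001]
268 [ 0.358  0.345 -0.001]
271 [0.351 0.344 0.003]
274 [0.344 0.344 0.002]
277 [0.337 0.344 0.001]
280 [ 0.331  0.345 -0.002]
283 [ 0.32   0.353 -0.037]
286 [ 0.291  0.396 -0.207]
289 [0.315 0.336 0.031]
292 [0.309 0.335 0.035]
295 [0.303 0.334 0.038]
298 [0.297 0.334 0.038]
```

The rim at x<0.32 is raised to z≈0.035, so I'll use a narrower opening of 56 mm, which puts the finger back at x≈0.345. The weight is at (0.389,0.337). I go over it and down.

```bash
python3 -m pendant '[{"dp":[0.3,0.006,0.1],"rotation":[0,0,0],"jaw":0.65},{"dp":[0.6,0.006,0.3],"rotation":[0,0,0],"jaw":0.65},{"dp":[0.683,0.006,0.6],"rotation":[0,0,0],"jaw":0.65},{"dp":[0.683,0.006,0.8],"rotation":[0,0,0],"jaw":0.65},{"dp":[0.683,0.006,0.8],"rotation":[0,0,0],"jaw":0.65}]'; python3 -m pendant '[{"dp":[0,0,0.15],"rotation":[0,0,0],"jaw":0.65},{"dp":[0,0,0.3],"rotation":[0,0,0],"jaw":0.65},{"dp":[0,0,0.4],"rotation":[0,0,0],"jaw":0.65},{"dp":[0,0,0.4],"rotation":[0,0,0],"jaw":0.65}]'
```

```text
time: 10.68
ee_pos: [0.3883, 0.3361, 0.0704]
eef_rot: [0.707, 0.707, -0.002, -0.0]
ft_force: [-0.8, -0.0, 1.8]
width: 0.0571
grip_force: 0.0
time: 11.18
ee_pos: [0.3882, 0.3379, 0.0113]
eef_rot: [0.707, 0.707, -0.001, -0.0]
ft_force: [0.4, 0.1, 0.9]
width: 0.0566
grip_force: 0.0
```

```bash
python3 -m pendant '[{"dp":[0,0,0],"rotation":[0,0,0],"jaw":0.45},{"dp":[0,0,0],"rotation":[0,0,0],"jaw":0.4},{"dp":[0,0,0],"rotation":[0,0,0],"jaw":0.3},{"dp":[0,0,0],"rotation":[0,0,0],"jaw":0.2},{"dp":[0,0,0],"rotation":[0,0,0],"jaw":0.2},{"dp":[0,0,0],"rotation":[0,0,0],"jaw":0.2}]' 50
python3 -m pendant '[{"dp":[0,0,-0.1],"rotation":[0,0,0],"jaw":0.2},{"dp":[0,0,-0.3],"rotation":[0,0,0],"jaw":0.2},{"dp":[0,0,-0.6],"rotation":[0,0,0],"jaw":0.2},{"dp":[0,0,-0.9],"rotation":[0,0,0],"jaw":0.2},{"dp":[0,0,-1],"rotation":[0,0,0],"jaw":0.2},{"dp":[0,0,-1],"rotation":[0,0,0],"jaw":0.2}]'
```

```text
time: 11.92
ee_pos: [0.3892, 0.3386, 0.0127]
eef_rot: [0.707, 0.707, 0.0, 0.0]
ft_force: [1.5, 0.3, 3.6]
width: 0.0323
grip_force: 50.0
time: 12.68
ee_pos: [0.3889, 0.3383, 0.1626]
eef_rot: [0.707, 0.707, 0.0, 0.0]
ft_force: [1.0, 0.4, -1.9]
width: 0.0321
grip_force: 50.0
```

The weight is held and lifted. With the pin gone, I measure the vent mouth itself in the top and scene views.

```bash
python3 - <<'E'
from bench import camera
from h import *
t=camera("top");s=camera("scene");np.savez("t7.npz",**t);np.savez("s7.npz",**s)
def pr(c,P):
    q=c["T"][:3,:3].T@(np.array(P)-c["T"][:3,3]);return (c["mtx"]@(q/q[2]))[:2].round(1)
P=(.448,.0695,.134);print(pr(t,P),pr(s,P),pr(t,(.448,.0695,.11)),pr(s,(.448,.0695,.11)))
f=lambda c,x,y,a,b,k:cv2.cvtColor(cv2.resize(c["image"][y:y+b,x:x+a],None,fx=k,fy=k,interpolation=cv2.INTER_CUBIC),cv2.COLOR_RGB2BGR)
cv2.imwrite("pics/c7.png",np.hstack([f(t,260,210,36,36,11),f(s,285,180,36,36,11)]))
for z in (.12,): pass
# wrist view w2: seat contour (pin still in)
E
```

```text
[277.7 227. ] [301.8 197.6] [277.1 227.2] [300.9 206.6]
```

View pics/c7.png

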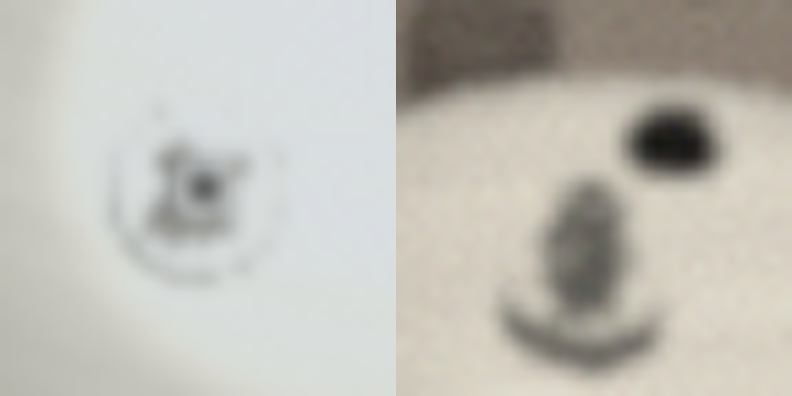

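The bore mouth is at (278.0,226.4) in the top view and (302.4,196.9) in the scene view. The seat ring is at (277.4,227.1) and (301.5, about 206.5).

```bash
python3 - <<'E'
from h import *
t=np.load("t7.npz");s=np.load("s7.npz");w=dict(np.load("w2.npz"))
print(onz(t,278,226.4,.134),tri(ray(t,278,226.4),ray(s,302.4,196.9)))
print(onz(t,277.4,227.1,.110),onz(s,301.5,206.5,.11))
# plug in w2 and t: camera-vs-arm offset; cooker frame from hole (w) + plug (w) + vent
im=cv2.cvtColor(w["image"],cv2.COLOR_RGB2GRAY)[143:172,286:318]
n,l,st,ce=cv2.connectedComponentsWithStats((im<70).astype(np.uint8));i=1+st[1:,4].argmax();p=ce[i]+[286,143]
o,d=fray(w,*p);print(st[i],p,"plug wrist",o+d*(.108-o[2])/d[2],"top",onz(t,301.33,204.56,.111))
# seat disc in w2 : print grayscale columns/rows edges
g=cv2.cvtColor(w["image"],cv2.COLOR_RGB2GRAY)
c=cv2.HoughCircles(cv2.resize(g[80:125,230:280],None,fx=6,fy=6,interpolation=cv2.INTER_CUBIC),cv2.HOUGH_GRADIENT,1,20,param1=60,param2=15,minRadius=40,maxRadius=130)
print(None if c is None else [( (x+.5)/6-.5+230,(y+.5)/6-.5+80,rr/6) for x,y,rr in c[0][:5]])
E
```

```text
[0.44908916 0.06884269 0.134     ] (array([0.44871594, 0.06834718, 0.1351042 ]), np.float64(0.0013094971143431772))
[0.44812194 0.06883988 0.11      ] [0.44782894 0.06815878 0.11      ]
[  5   4  21  21 357] [300.95238095 157.14565826] plug wrist [0.49252477 0.02035347 0.108     ] top [0.49368282 0.01993472 0.111     ]
[(np.float32(253.66667), np.float32(105.5), np.float32(16.966667)), (np.float32(252.16667), np.float32(108.666664), np.float32(13.75)), (np.float32(248.66667), np.float32(101.666664), np.float32(13.3)), (np.float32(249.0), np.float32(106.5), np.float32(12.433333)), (np.float32(245.66667), np.float32(106.666664), np.float32(10.316667))]
```

```bash
python3 -m pendant '[{"dp":[-0.2,0.05,-0.1],"rotation":[0,0,0],"jaw":0.2},{"dp":[-0.5,0.15,-0.1],"rotation":[0,0,0],"jaw":0.2},{"dp":[-0.8,0.3,-0.1],"rotation":[0,0,0],"jaw":0.2},{"dp":[-1,0.395,-0.1],"rotation":[0,0,0],"jaw":0.2}]'|head -2; python3 -m pendant '[{"dp":[-0.3,0,0],"rotation":[0,0,0],"jaw":0.2},{"dp":[-0.6,0,0],"rotation":[0,0,0],"jaw":0.2},{"dp":[-0.75,0,0],"rotation":[0,0,0],"jaw":0.2},{"dp":[-0.79,0,0],"rotation":[0,0,0],"jaw":0.2},{"dp":[-0.79,0,0],"rotation":[0,0,0],"jaw":0.2},{"dp":[-0.79,0,0.1],"rotation":[0,0,0],"jaw":0.2},{"dp":[-0.79,0,0.1],"rotation":[0,0,0],"jaw":0.2}]'
python3 - <<'E'
from bench import camera,r
from h import *
st=r.read_state();print(st["ee_pos"],st["ft_force"])
s=camera("scene");np.savez("s8.npz",**s)
g=cv2.cvtColor(s["image"],cv2.COLOR_RGB2GRAY).astype(int)
for v in range(166,214,2): print(v,g[v,286:322:1])
E
```

```text
time: 13.28
ee_pos: [0.4483, 0.1855, 0.1758]
time: 14.15
ee_pos: [0.4471, 0.0708, 0.1608]
eef_rot: [0.706, 0.708, -0.001, -0.001]
ft_force: [-0.9, -0.8, -0.9]
width: 0.032
grip_force: 50.0
[0.44714606 0.07083151 0.1608346 ] [-0.91277548 -0.84609108 -0.91662322]
166 [153 152 138 145 149 151 132  93  45  20  16  16  24  20  20  22  39  60
  71  69  59  58  57  60  48  29  22  19  20  15  23  22  29  29  24  28]
168 [152 144 118 116 121 125 116  82  36  19   8  12  22  12  25  30  28  53
  66  60  57  55  56  52  55  47  32  17  18  20  22  25  22  17  28  22]
170 [119 114 106  93  99  98  92  65  31  22  19   9  22   5  19  28  22  34
  42  48  37  33  34  46  44  34  26  11  11  15   3  22  20  18   3  17]
172 [128 125 120 117 113 110  97  68  38  23  19  19   7  19  19  13  10  25
  25  28  22   6  17  15  27  22  22  16  10  12  23  18  21  21  19   5]
174 [124 124 128 129 131 131 115  83  45  23  19   7  12  15  12  15  21  15
  11  21  11   0   5  15  11  20  12  13   2  20  28  37  35  25  16  15]
176 [126 125 126 132 132 132 115  84  39  19  13   6  16  12  16   1   3  20
  24  
[... 2085 characters left out ...]
03  95  93  93  89  89
  93 100 125 159 185 204 209 206 207 210 209 205 210 209 209 211 208 206]
206 [178 160 146 134 123 118 110 107 101 105 110 107 106  96  95  92  94  88
  97 109 134 150 171 195 209 210 209 211 209 207 209 210 211 212 212 215]
208 [117 117 110 112 107 110 117 107 101  92  99 106 107 110 108 106 106 104
 104 112 124 138 159 186 205 212 212 213 212 213 213 213 214 210 210 214]
210 [113 111 112 114 110 113 112 110 103  95  94  93  97 101 104 103 103 105
 101 101  98 110 144 187 206 210 205 209 208 207 211 206 209 208 209 208]
212 [110 115 113 114 113 113 114 114 111 112 106 102  99 101  99  98 101 101
  99  98  99 112 140 173 198 206 207 205 208 209 203 208 207 209 206 205]
```

```bash
python3 - <<'E'
from bench import camera,r
from h import *
from scipy.optimize import least_squares
A=[];Z=[]
for i in range(6):
    s=camera("scene");A.append(r.read_state()["ee_pos"]);Z.append(s["z_map"])
print("tcp",np.mean(A,0),np.std(A,0))
c=dict(s);c["z_map"]=np.median(Z,0);s7=dict(np.load("s7.npz"))
def pts(c,u0,u1,v0,v1,lo,hi):
    P=np.array([dep(c,u,v) for v in range(v0,v1) for u in range(u0,u1)]);return P[(P[:,2]>lo)&(P[:,2]<hi)]
def fit(P,R,g):
    P=P[np.hypot(*(P[:,:2]-g).T)<R+.006]
    f=least_squares(lambda x:np.hypot(*(P[:,:2]-x).T)-R,g,loss="soft_l1",f_scale=.001);return f.x,len(P),np.sqrt((f.fun**2).mean())
print("weight",fit(pts(c,286,322,180,200,.150,.159),.017,[.448,.07]))
print("pipe",fit(pts(s7,290,314,190,208,.128,.133),.0065,[.448,.069]))
print("seat",fit(pts(s7,285,320,196,218,.1035,.109),.016,[.448,.069]))
E
```

```text
tcp [0.44823491 0.07030636 0.16241368] [0.00017857 0.00022802 0.00021916]
weight (array([0.4494877 , 0.06711164]), 30, np.float64(0.000628937781042892))
pipe (array([0.44817696, 0.06611897]), 11, np.float64(0.000924268559578453))
seat (array([0.44849419, 0.06746923]), 61, np.float64(0.003153445167680942))
```

The weight is within about 1 mm of the pipe axis, and the lip tolerance is ±1.7 mm. I lower it over the pipe until just above the catches and check the forces.

```bash
python3 -m pendant '[{"dp":[-0.003,0,0.04],"rotation":[0,0,0],"jaw":0.2},{"dp":[-0.003,0,0.08],"rotation":[0,0,0],"jaw":0.2},{"dp":[-0.003,0,0.1],"rotation":[0,0,0],"jaw":0.2},{"dp":[-0.003,0,0.12],"rotation":[0,0,0],"jaw":0.2},{"dp":[-0.003,0,0.14],"rotation":[0,0,0],"jaw":0.2},{"dp":[-0.003,0,0.15],"rotation":[0,0,0],"jaw":0.2},{"dp":[-0.003,0,0.15],"rotation":[0,0,0],"jaw":0.2}]'
```

```text
time: 15.38
ee_pos: [0.4482, 0.0695, 0.1398]
eef_rot: [0.707, 0.707, -0.0, -0.0]
ft_force: [0.3, -0.7, -1.5]
width: 0.0323
grip_force: 50.0
```

It has gone over the pipe without contact. I press on in small steps.

```bash
for i in 1; do python3 -m pendant '[{"dp":[0,0,0.01],"rotation":[0,0,0],"jaw":0.2},{"dp":[0,0,0.02],"rotation":[0,0,0],"jaw":0.2},{"dp":[0,0,0.03],"rotation":[0,0,0],"jaw":0.2},{"dp":[0,0,0.03],"rotation":[0,0,0],"jaw":0.2}]';done;  python3 -m pendant '[{"dp":[0,0,0.007],"rotation":[0,0,0],"jaw":0.2},{"dp":[0,0,0.013],"rotation":[0,0,0],"jaw":0.2},{"dp":[0,0,0.013],"rotation":[0,0,0],"jaw":0.2}]'
```

```text
time: 15.88
ee_pos: [0.4482, 0.0695, 0.1353]
eef_rot: [0.707, 0.707, -0.0, -0.0]
ft_force: [-0.2, 0.6, -2.3]
width: 0.0323
grip_force: 50.0
time: 16.25
ee_pos: [0.4481, 0.0696, 0.1335]
eef_rot: [0.707, 0.707, -0.0, -0.0]
ft_force: [-2.5, -0.0, 2.0]
width: 0.0324
grip_force: 50.0
```

```bash
python3 -m pendant '[{"dp":[0,0,0.007],"rotation":[0,0,0],"jaw":0.2},{"dp":[0,0,0.013],"rotation":[0,0,0],"jaw":0.2},{"dp":[0,0,0.013],"rotation":[0,0,0],"jaw":0.2}]';  python3 -m pendant '[{"dp":[0,0,0.007],"rotation":[0,0,0],"jaw":0.2},{"dp":[0,0,0.013],"rotation":[0,0,0],"jaw":0.2},{"dp":[0,0,0.013],"rotation":[0,0,0],"jaw":0.2}]'
```

```text
time: 16.62
ee_pos: [0.4486, 0.0697, 0.1321]
eef_rot: [0.707, 0.707, 0.0, 0.0]
ft_force: [-3.5, 0.1, 8.5]
width: 0.0318
grip_force: 50.0
time: 17.0
ee_pos: [0.4482, 0.0695, 0.1295]
eef_rot: [0.707, 0.707, 0.0, 0.0]
ft_force: [-1.3, 1.0, -3.0]
width: 0.0315
grip_force: 50.0
```

The click force has peaked and dropped. I continue gently to the seat.

```bash
python3 -m pendant '[{"dp":[0,0,0.01],"rotation":[0,0,0],"jaw":0.2},{"dp":[0,0,0.02],"rotation":[0,0,0],"jaw":0.2},{"dp":[0,0,0.03],"rotation":[0,0,0],"jaw":0.2},{"dp":[0,0,0.03],"rotation":[0,0,0],"jaw":0.2}]';  python3 -m pendant '[{"dp":[0,0,0.007],"rotation":[0,0,0],"jaw":0.2},{"dp":[0,0,0.013],"rotation":[0,0,0],"jaw":0.2},{"dp":[0,0,0.013],"rotation":[0,0,0],"jaw":0.2}]'
```

```text
time: 17.5
ee_pos: [0.4478, 0.0694, 0.1243]
eef_rot: [0.707, 0.707, -0.0, -0.0]
ft_force: [1.2, 0.6, -10.0]
width: 0.0319
grip_force: 50.0
time: 17.88
ee_pos: [0.448, 0.0695, 0.1229]
eef_rot: [0.707, 0.707, -0.0, -0.0]
ft_force: [-1.1, 0.9, -5.6]
width: 0.0321
grip_force: 50.0
```

The catches are now drawing it down. Now 0.75 mm steps.

```bash
python3 -m pendant '[{"dp":[0,0,0.005],"rotation":[0,0,0],"jaw":0.2},{"dp":[0,0,0.005],"rotation":[0,0,0],"jaw":0.2},{"dp":[0,0,0.005],"rotation":[0,0,0],"jaw":0.2}]' 60;  python3 -m pendant '[{"dp":[0,0,0.005],"rotation":[0,0,0],"jaw":0.2},{"dp":[0,0,0.005],"rotation":[0,0,0],"jaw":0.2},{"dp":[0,0,0.005],"rotation":[0,0,0],"jaw":0.2}]'
```

```text
time: 18.25
ee_pos: [0.4481, 0.0695, 0.1226]
eef_rot: [0.707, 0.707, -0.0, 0.0]
ft_force: [-5.9, -0.8, 2.7]
width: 0.0322
grip_force: 60.0
time: 18.62
ee_pos: [0.4482, 0.0696, 0.1224]
eef_rot: [0.707, 0.707, -0.0, 0.0]
ft_force: [-8.9, -0.8, 11.8]
width: 0.0318
grip_force: 60.0
```

It is seated with about 13 N. I relieve the side load a little and take the push to about 15 N.

```bash
python3 -m pendant '[{"dp":[0,-0.004,0.002],"rotation":[0,0,0],"jaw":0.2},{"dp":[0,-0.004,0.002],"rotation":[0,0,0],"jaw":0.2},{"dp":[0,-0.004,0.002],"rotation":[0,0,0],"jaw":0.2},{"dp":[0,-0.004,0.002],"rotation":[0,0,0],"jaw":0.2}]'
python3 - <<'E'
from bench import camera,r
from h import *
F=[]
for i in range(6): s=camera("scene"); q=r.read_state(); F.append(np.r_[q["ft_force"],q["ee_pos"],q["torque"],q["width"]])
print(np.mean(F,0).round(4),np.std(F,0).round(4))
np.savez("s9.npz",**s)
s5=np.load("s5.npz");g=lambda c:cv2.cvtColor(c["image"],cv2.COLOR_RGB2GRAY)[178:200,362:388].astype(int)
print("pin unchanged? mean diff",np.abs(g(s)-g(s5)).mean())
E
```

```text
time: 19.12
ee_pos: [0.4482, 0.0696, 0.1224]
eef_rot: [0.707, 0.707, 0.0, 0.001]
ft_force: [-7.5, -1.2, 12.5]
width: 0.0318
grip_force: 60.0
[-7.11690e+00 -9.74900e-01  1.27232e+01  4.48200e-01  6.96000e-02
  1.22400e-01 -2.20800e-01  1.61870e+00 -1.03000e-02  3.18000e-02] [3.965e-01 4.277e-01 2.697e-01 0.000e+00 0.000e+00 0.000e+00 1.980e-02
 2.550e-02 2.600e-02 2.000e-04]
pin unchanged? mean diff 4.129370629370629
```

The push is stable at about 14 N. The TCP height of 0.1224, less the grip height of about 0.012, puts the underside at about 0.110. The draw-down was felt and the pin is unchanged, so I hand in.

```bash
python3 -c "from bench import r; print(r.close_job())"
```

```text
the job is handed in; nothing more can be done
None
```

The pin is back in its handle hole and let go, and the weight has clicked home on the vent, still gripped and pressed down with about 14 N; I handed the job in at about 19.5 s, and no verdict came back.

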